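# Fit the beater rotor to the sample mill

## Task

Fit the two-armed beater rotor to the sample mill: take it out of the rotor rack and lower its tapered shank into the mill's spindle, turned so that its two slots go over the spindle's drive dogs and it sits fully home, then let go. Set it in, don't let it drop; leave the toothed rotor in the rack and don't knock over the two loose cups.

Things in the scene. Friction and masses are not known exactly. Their poses are not given: they have to be found in the camera images.
- beater_grip (a point): Middle of the hand grip of the beater rotor: loose, steel, about 0.4 kg, upright in either of the rack's two holes. z is its axis, up. The grip is a bar from 26 mm below to 20 mm above this point, a 4 mm cap on it, with two flats 24 mm apart facing +y and -y; 34 mm over its rounded sides (x). Two blunt arms along +x and -x, 57 mm long from the axis, 29 to 38 mm below this point
- beater: The same rotor, same axes, origin on the axis at the flange's underside, 52 mm below beater_grip. Flange 60 mm across, 12 mm thick, with two slots right through it, open outward, 13 mm wide, from 19 mm off the axis, at +y and -y. Below it the tapered shank: 34 mm across at the flange, 23 mm at the tip, 38 mm long. A half turn about z gives the same part
- spindle_nose (a point): Middle of the flat nose face of the mill's upright spindle, at the mouth of its taper bore, 120 mm above the worktop; z up; x and y turn with the spindle. Nose 64 mm across; bore 35.6 mm across at the mouth, same taper as the shank, 42 mm deep. Home, the rotor's flange lies on this face with the dogs in its slots
- spindle (a joint): Turn of the spindle about z, rad, relative to the mill. It turns by hand (0.015 N m of friction, no spring); the start angle varies. Its two drive dogs stand 9 mm up from the nose face on the +y and -y side of spindle_nose, 20.5 to 29 mm off the axis, 9 mm wide, bevelled to 4 mm at their tops
- mill: The sample mill, fixed: white housing 200 x 176 x 74 mm, control panel on its front (-x) face, on top an open round steel chamber, 152 mm wide over all and 136 mm inside, rim 146 mm above the worktop (26 mm above the nose face), the spindle in its middle. Origin under the middle of the housing, on the spindle's axis; yaw varies
- rack: The rotor rack, fixed: bent steel sheet, 110 x 272 mm over its feet, top face 55 mm above the worktop, two round 40 mm holes 60 mm to either side (+y, -y) of its middle. The rotors' flanges rest on its top. Origin under its middle
- toothed_grip (a point): Middle of the grip of the other rotor, which stays in the rack: same grip, flange and shank, but in place of the arms a disc 88 mm across with a ring of twelve upright teeth
- seed_cup_08: Loose screw-lid cup of pale beans, 62 mm across, 74 mm tall, standing to the right of the mill. Origin in the middle of its underside
- powder_cup_1: Loose screw-lid cup of pale flour, 62 mm across, 73 mm tall, standing to the right of the mill. Origin in the middle of its underside
Things that resemble listed ones, but are neither listed nor needed, are in the scene too. Leave any blue look-alike of the beater alone.

How it is judged:
At the end, for the whole second after the job is handed in: The beater rotor is home in the spindle and at rest: its flange within 2.5 mm of the nose face (on top of the dogs it would stand 9 mm high), its axis within 3 mm and 3 degrees of the spindle's, its slots within 8 degrees of the dogs (z of beater in the frame of spindle_nose between -0.003 and 0.0025 m and horizontal distance between beater and spindle_nose below 0.003 m and angle between the z axis of beater and the z axis of spindle_nose, either way round below 0.05 rad and angle between the y axis of beater and the y axis of spindle_nose, either way round below 0.14 rad and linear speed of beater below 0.02 m/s); the robot touches nothing.
It fails at once if the beater rotor drops into the spindle (faster than 0.6 m/s, a free fall of 18 mm) (horizontal distance between beater and spindle_nose below 0.03 m and z of beater in the frame of spindle_nose below 0.05 m and linear speed of beater above 0.6 m/s).
It fails at once if the toothed rotor is taken or shoved from its place (more than 20 mm) (distance of toothed_grip from where it was at the start of the episode above 0.02 m).
It fails at once if one of the two loose cups is knocked over (angle between any of seed_cup_08, powder_cup_1's own z axis and vertical above 0.5 rad).
It also fails if it takes over 45 s, if anything falls off the work surface, if the arm or the gripper's body presses on something with over 40 N, if the wrist force passes 120 N, or if a joint passes its speed limit or range.

## Robot

A 6-joint arm with a two-finger parallel gripper is mounted at the origin on a cart in front of the work surface, level with it; the furniture and walls round the work are solid. World frame = base frame: x ahead of the robot, y to its left, z up, the work surface at z = 0. Lengths are in m, angles in rad, forces in N, time in s.
With the tool pointing down it reaches from about 0.375 to 0.975 m from the base axis. Payload 3.8 kg.
Tool frame: the origin (TCP) lies on the centre line of the jaws, within the pads' length; the fingertips stand 25 mm ahead of it and the grasp point (between the pads) lies 6 mm ahead of it; y points along the fingers, z is the direction in which the jaws open and shut, and the axes are right-handed (so a half turn about y gives the same grasp; the last joint's range is limited). The gripper opens to 85 mm and grips with 20 to 120 N. Pads are 22 mm wide; open, the fingers measure 114 mm over their backs; the gripper's body (76 mm by 85 mm) begins 54 mm behind the grasp point. The pads swing forward as they close: fully open they stand 13 mm farther back than shut.
Start: joints at [1.178, 0.264, 1.604, -0, 1.274, -0.037], TCP at [0.235, 0.633, 0.256] pointing down, gripper open.
Joint ranges: [-2.63, 2.63], [-0.94, 2.18], [0.31, 2.57], [-1.31, 4.45], [0, 2.66], [-2.55, 2.55]. Speed limits (rad/s): [2.57, 2.57, 3.14, 3.14, 3.14, 3.14].

## Interface

Orientations are given as a rotation vector (axis times angle).
In Python, from workcell import bot gives the robot as it stands.
- The arm moves only by the shell command python3 -m jog 'ROWS' [FORCE]. ROWS is JSON, a list of rows, each a list of 5 numbers: the shift along the world's x, y, z in mm, then the turn about the world's z in degrees, then the finger opening in mm, from 0 to 85.4. A call has exactly 10 rows; each row is the pose to reach, as a shift and turn from the pose commanded when the call began; what a row does not reach only later rows make up. A row lasts 1/8 s, in which the tool goes at most 62.5 mm and 10.7 degrees, less where a joint would pass 70% of its speed; a pose out of reach is approached as far as the arm can. A call with a gripper value outside its range is refused whole. The fingers move at their own pace and stop on an object; FORCE is the grip in N (left out, the last holds). Time passes only in rows, so rows that repeat a pose let the fingers close, or fill a call up. It gives the time, the measured TCP pose, the force and the opening at its end, in the units of the state.
- bot.read_state(): the state, without advancing time (a new reading comes with each control period).
- bot.read_camera(name): name is "side" or "top"; returns a dict with "pixels" (480x640x3 uint8, red, green, blue), "fx", "fy", "cx", "cy" (pixels), "R" (3x3) and "t" (3): a world point X has camera coordinates R X + t. Camera axes: x right, y down, z forward; pixel columns grow to the right and rows downward; lengths in m; the calibration is good to about 2 mm. A picture is of the moment at which its call begins. There is no depth.
- bot.finish_job(): hands the job in, once; it reports no verdict.
The state is a dict: "time": time; "q": joint angles; "joint_vel": joint speeds; "joint_torque": joint torques, N m; "tool_pos": TCP position; "tcp_rot": TCP orientation; "wrist_force": force on the tool from outside, world axes, zero at the start; "torque": the same for the moment, N m; "width": opening from 0.0 (shut) to 1.0 (fully open).
Only numpy, scipy, OpenCV 4.12 (cv2) and the standard library are available. Lean on these libraries where they do the work, as an engineer would, in place of code of your own. Each camera call takes 0.05 s, during which the arm holds its last target.

## Working session

There is one attempt and no reset: what is moved stays moved. The work goes in short steps, Python scripts to look and compute and a shell command to move; the robot and the scene stay as the last step left them, time stands still between calls to the robot, and variables do not carry over. Pictures are saved under pics/ and viewed, and the job is handed in when it is done.

```bash
mkdir -p pics; ls
python3 - <<'E'
from workcell import bot
import cv2, numpy as np
s=bot.read_state(); print({k:np.round(v,3).tolist() for k,v in s.items()})
for n in ("side","top"):
    c=bot.read_camera(n); cv2.imwrite(f"pics/{n}0.png",c["pixels"][:,:,::-1]); print(n,c["fx"],c["cx"],c["cy"],np.round(c["R"],3).tolist(),np.round(c["t"],3).tolist())
E
```

```text
pics
{'time': 0.0, 'q': [1.178, 0.265, 1.605, 0.0, 1.274, -0.037], 'joint_vel': [-0.001, -0.0, 0.0, -0.001, -0.002, 0.001], 'joint_torque': [-0.001, -51.512, -36.731, 0.0, 0.013, -0.0], 'tool_pos': [0.235, 0.632, 0.255], 'tcp_rot': [-1.555, 0.28, -0.279], 'wrist_force': [0.538, 0.034, 0.191], 'torque': [0.04, 0.026, 0.005], 'width': 1.006}
side 482.76810857416297 316.23557469127536 235.71562572179653 [[0.999, -0.049, 0.007], [-0.021, -0.551, -0.834], [0.045, 0.833, -0.551]] [-0.526, 0.032, 1.326]
top 540.3410718735538 329.75196226379205 239.94862351198637 [[0.003, -1.0, -0.012], [-0.998, -0.003, -0.057], [0.057, 0.012, -0.998]] [-0.107, 0.518, 1.47]
```

View pics/side0.png

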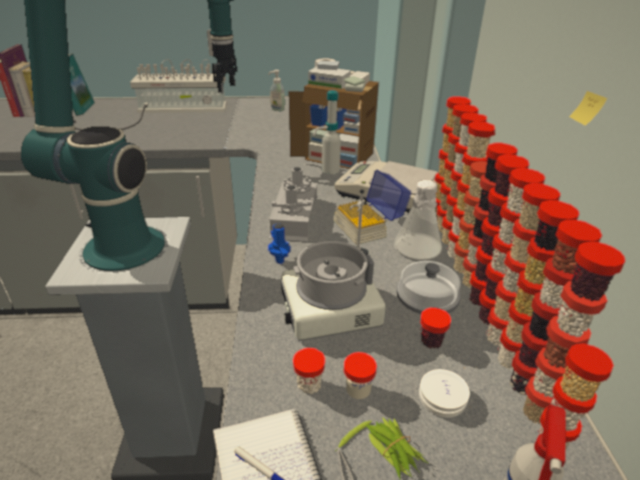

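View pics/top0.png

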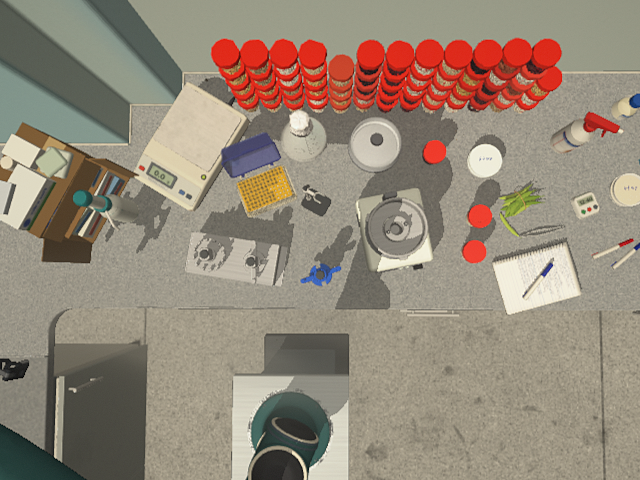

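```bash
cat > h.py <<'E'
from workcell import bot
import cv2, numpy as np
def cam(n): return bot.read_camera(n)
def proj(c,X):
    p=c["R"]@np.array(X,float)+c["t"]; return np.array([c["fx"]*p[0]/p[2]+c["cx"],c["fy"]*p[1]/p[2]+c["cy"]])
def ray(c,u,v):
    R=np.array(c["R"]);d=R.T@np.array([(u-c["cx"])/c["fx"],(v-c["cy"])/c["fy"],1]); return -R.T@np.array(c["t"]),d
def atz(c,u,v,z):
    o,d=ray(c,u,v); return o+d*(z-o[2])/d[2]
def crop(c,u0,v0,w,h,k,name):
    im=c["pixels"][v0:v0+h,u0:u0+w,::-1]; cv2.imwrite("pics/"+name,cv2.resize(im,None,fx=k,fy=k,interpolation=cv2.INTER_CUBIC))
E
python3 - <<'E'
from h import *
c=cam("top"); crop(c,180,225,110,70,7,"t_rack.png"); crop(c,350,180,90,95,6,"t_mill.png")
c=cam("side"); crop(c,260,155,80,90,6,"s_rack.png"); crop(c,270,230,130,110,6,"s_mill.png")
E
```

```text
(no output)
```

View pics/t_rack.png

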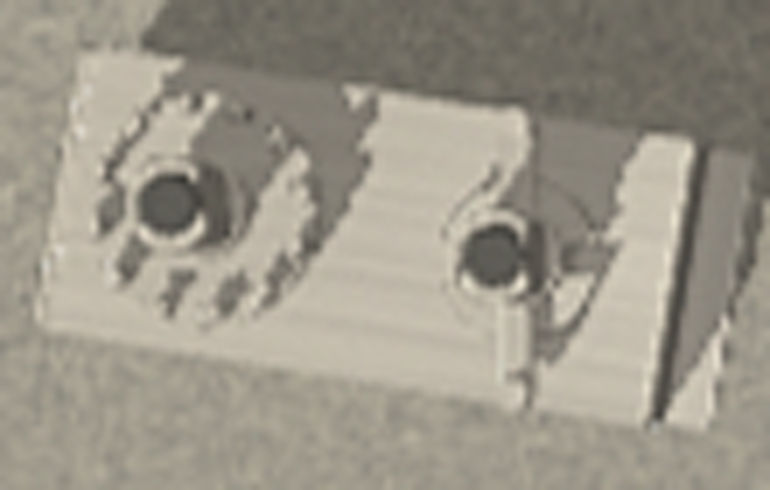

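View pics/t_mill.png

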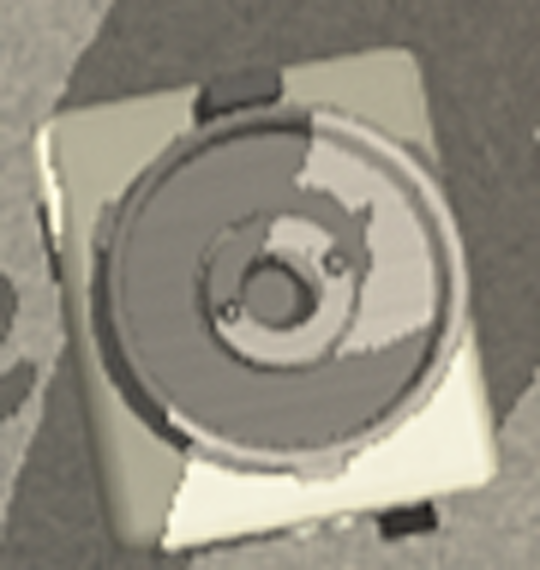

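View pics/s_rack.png

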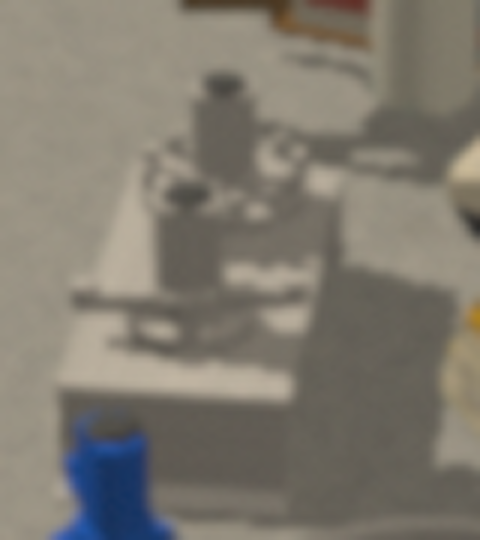

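View pics/s_mill.png

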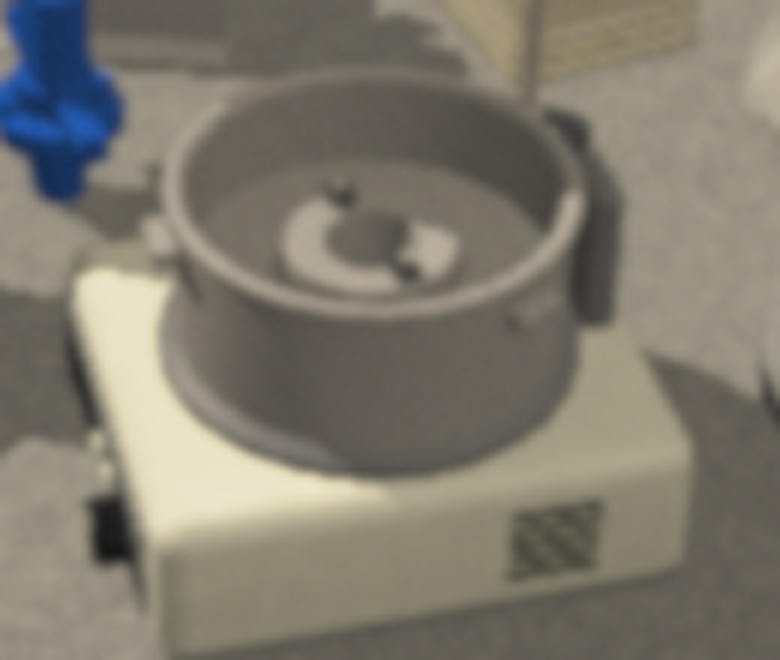

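```bash
cat > m.py <<'E'
from h import *
T=cam("top");S=cam("side")
def tc(x,y,z,k,u0,v0,c=T): return atz(c,(x+.5)/k-.5+u0,(y+.5)/k-.5+v0,z)
def sp(x,y,k,u0,v0): return (x+.5)/k-.5+u0,(y+.5)/k-.5+v0
E
python3 - <<'E'
from m import *
p=lambda n,a:print(n,np.round(a*1000,1))
p("beater cap top",tc(495,255,.131,7,180,225)); p("beater cap side",tc(187,193,.131,6,260,155,S))
p("toothed cap top",tc(170,203,.131,7,180,225)); p("toothed side",tc(223,85,.131,6,260,155,S))
p("arm tipL side",tc(75,298,.0735,6,260,155,S));p("arm tipR side",tc(303,290,.0735,6,260,155,S))
p("arm near tip top",tc(514,378,.078,7,180,225));
p("dog1",tc(333,263,.129,6,350,180));p("dog2",tc(229,311,.129,6,350,180))
p("dogA side",tc(338,194,.127,6,270,230,S));p("dogB side",tc(405,269,.127,6,270,230,S))
p("bore top",tc(278,291,.118,6,350,180))
p("nose top",tc(283,290,.12,6,350,180))
p("rim",tc(284,290,.146,6,350,180))
E
python3 - <<'E'
from h import *
c=cam("top"); crop(c,300,255,50,36,14,"t_blue.png"); crop(c,235,240,40,50,14,"t_b.png");crop(c,380,210,36,36,16,"t_n.png")
c=cam("side"); crop(c,265,180,60,50,12,"s_b.png");crop(c,305,245,50,40,14,"s_n.png")
E
```

```text
beater cap top [457.6  93.6 131. ]
beater cap side [459.2  91.3 131. ]
toothed cap top [476.  211.7 131. ]
toothed side [477.7 206.4 131. ]
arm tipL side [404.5  95.4  73.5]
arm tipR side [513.6  99.2  73.5]
arm near tip top [412.5  94.4  78. ]
dog1 [ 554.  -297.9  129. ]
dog2 [ 533.5 -254.   129. ]
dogA side [ 534.7 -259.1  127. ]
dogB side [ 555.6 -304.5  127. ]
bore top [ 542.9 -275.9  118. ]
nose top [ 543.2 -277.8  120. ]
rim [ 541.1 -275.3  146. ]
```

View pics/t_b.png

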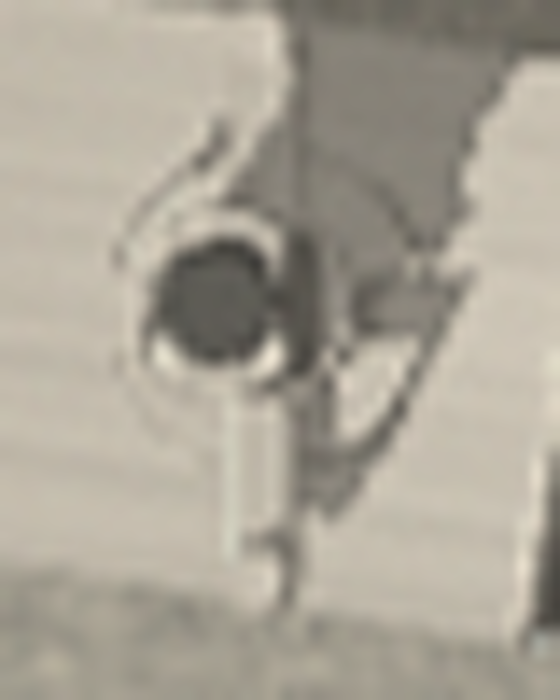

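View pics/t_n.png

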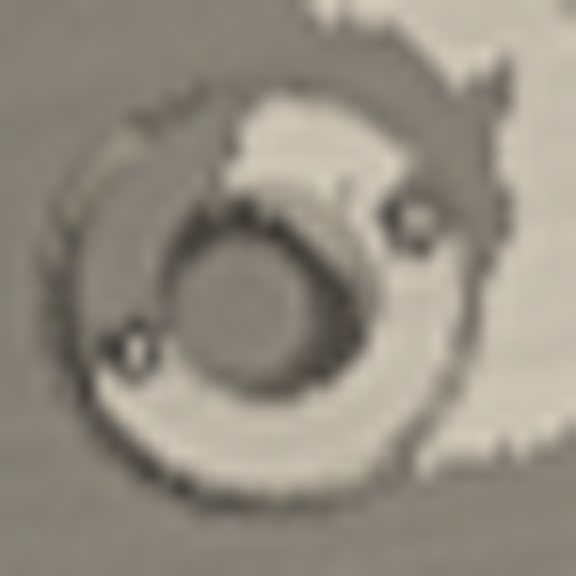

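View pics/s_b.png

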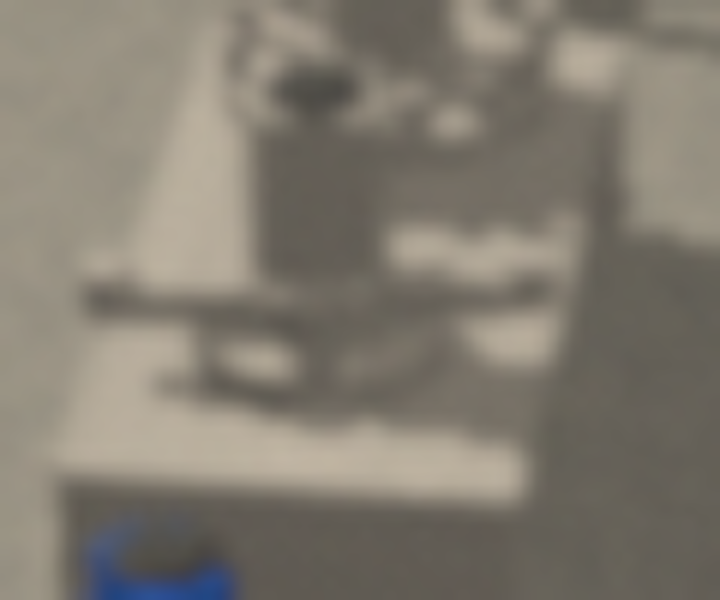

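View pics/s_n.png

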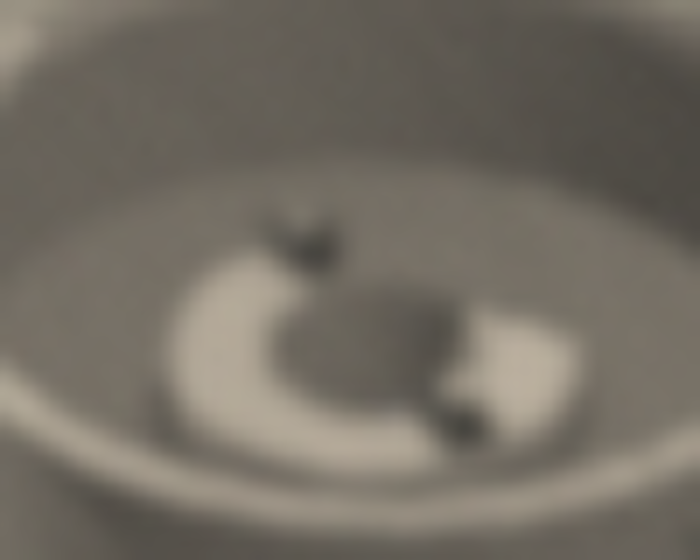

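```bash
cat > ov.py <<'E'
from m import *
def overlay(c,u0,v0,w,h,k,name,segs):
    im=cv2.resize(c["pixels"][v0:v0+h,u0:u0+w,::-1],None,fx=k,fy=k,interpolation=cv2.INTER_CUBIC)
    for P,col in segs:
        q=np.array([(proj(c,X)-[u0,v0]+.5)*k-.5 for X in P]); cv2.polylines(im,[np.round(q).astype(int)],False,col,1)
    cv2.imwrite("pics/"+name,im)
def place(P,c,yaw):
    a=np.radians(yaw);P=np.array(P,float);R=np.array([[np.cos(a),-np.sin(a),0],[np.sin(a),np.cos(a),0],[0,0,1]]);return (P@R.T)+c
def circ(r,z): t=np.linspace(0,2*np.pi,60); return np.c_[r*np.cos(t),r*np.sin(t),0*t+z]
def rotor(c,yaw): # c = beater_grip
    w=.005;S=[]
    for z in(-.029,-.038):
        S.append((place([(-.057,-w,z),(.057,-w,z),(.057,w,z),(-.057,w,z),(-.057,-w,z)],c,yaw),(0,0,255)))
    S.append((place(circ(.012,.024),c,0),(0,255,0)));S.append((place(circ(.03,-.04),c,0),(255,0,0)))
    return S
E
python3 - <<'E'
from ov import *
for i,y in enumerate((0,5,-5)):
    s=rotor(np.array([.458,.093,.107]),y)
    overlay(T,235,240,40,50,9,f"o_t{i}.png",s);overlay(S,265,180,60,50,7,f"o_s{i}.png",s)
ims=[cv2.imread(f"pics/o_t{i}.png") for i in range(3)];cv2.imwrite("pics/oT.png",cv2.resize(np.hstack(ims),(800,333)))
a=[cv2.imread(f"pics/o_s{i}.png") for i in range(3)];cv2.imwrite("pics/oS.png",cv2.resize(np.hstack(a[:3]),(800,222)))
E
python3 - <<'E'
import cv2,numpy as np
a=cv2.imread("pics/oT.png");b=cv2.imread("pics/oS.png");cv2.imwrite("pics/oTS.png",np.vstack([a,b]))
E
```

```text
(no output)
```

View pics/oTS.png

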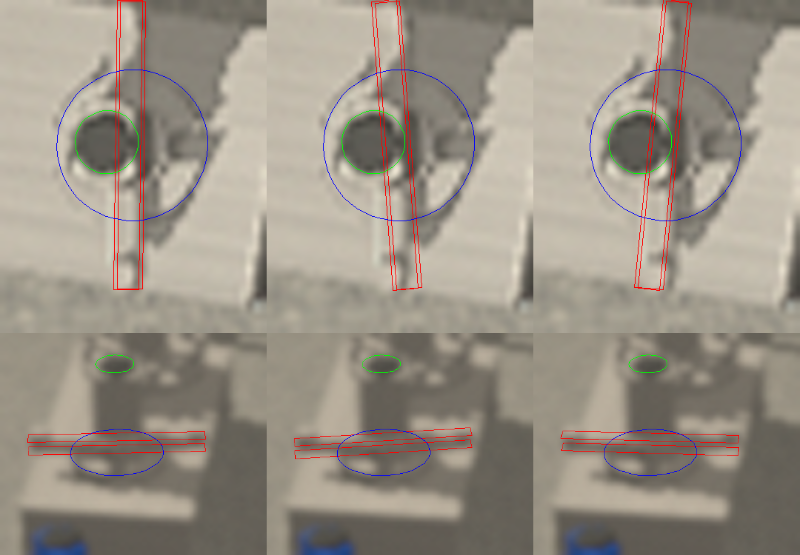

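Run:
```python
from ov import *
for i,y in enumerate((0,3)):
    s=rotor(np.array([.458,.0945,.107]),y)
    overlay(T,235,235,40,55,10,f"o_t{i}.png",s)
    overlay(S,268,190,50,35,8,f"o_s{i}.png",s)
cv2.imwrite("pics/oT2.png",np.vstack([np.hstack([cv2.resize(cv2.imread(f"pics/o_{n}{i}.png"),(400,h)) for i in range(2)]) for n,h in (("t",330),("s",270))][:]))
```

```text
(no output)
```

View pics/oT2.png

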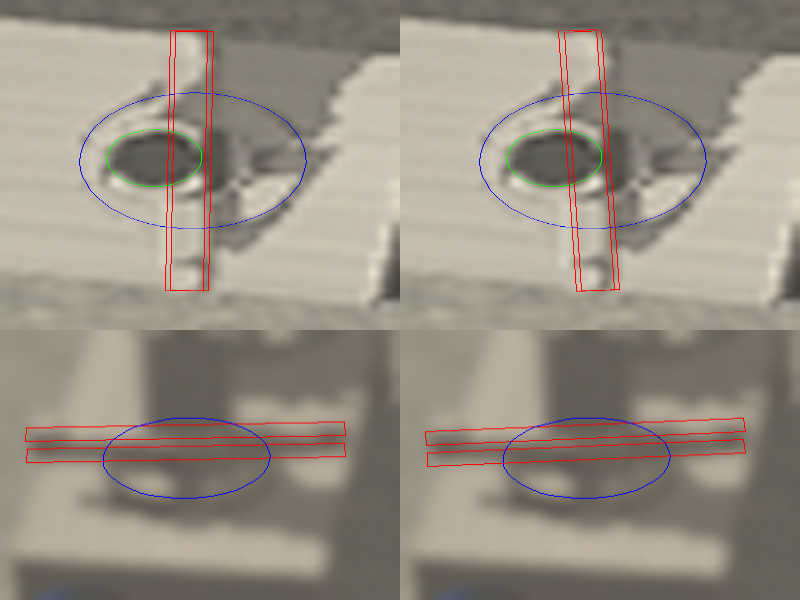

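Run:
```python
from ov import *
from scipy.spatial.transform import Rotation as Ro
s=bot.read_state();M=Ro.from_rotvec(s["tcp_rot"]).as_matrix();print(np.round(M,3))
jz=M[:,2];print("jaw yaw deg",np.degrees(np.arctan2(jz[1],jz[0])),"pos",s["tool_pos"],s["time"])
print("want delta mm",(np.array([.458,.0935,.113])-s["tool_pos"])*1000)
for y in (24,25,26):
  pass
n=np.array([.543,-.277,.12])
seg=[(circ(.032,0)+n,(255,0,0)),(circ(.0178,0)+n,(0,255,0)),(circ(.068,.026)+n,(0,255,255)),(place([(0,.0205,.009),(0,.029,.009)],n,25),(0,0,255)),(place([(0,-.0205,.009),(0,-.029,.009)],n,25),(0,0,255))]
overlay(T,360,190,76,76,5,"oN_t.png",seg);overlay(S,292,230,76,76,5,"oN_s.png",seg)
cv2.imwrite("pics/oN.png",np.hstack([cv2.imread("pics/oN_t.png"),cv2.imread("pics/oN_s.png")]))
```

```text
[[ 0.937  0.     0.348]
 [-0.348  0.     0.937]
 [-0.    -1.     0.   ]]
jaw yaw deg 69.61179411180649 pos [0.23514245 0.63273484 0.25633754] 0.7
want delta mm [ 222.85754884 -539.23483742 -143.33754191]
```

View pics/oN.png

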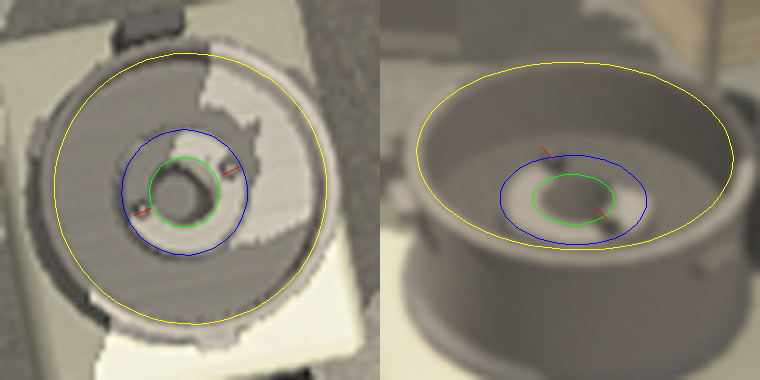

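```bash
python3 -m jog '[[25,-60,0,3,70],[50,-120,0,6,70],[75,-180,0,9,70],[100,-240,0,12,70],[125,-300,0,15,70],[150,-360,0,18,70],[175,-420,0,20,70],[200,-480,0,21.4,65],[223,-539,0,21.4,60],[223,-539,-50,21.4,60]]'
python3 - <<'E'
from ov import *
from scipy.spatial.transform import Rotation as Ro
s=bot.read_state();M=Ro.from_rotvec(s["tcp_rot"]).as_matrix();jz=M[:,2];print(np.degrees(np.arctan2(jz[1],jz[0])),s["tool_pos"],s["q"])
crop(T,190,215,110,90,7,"a1.png");crop(S,240,120,110,120,5,"a1s.png")
E
```

```text
time: 1.95
tool_pos: [0.4632, 0.0912, 0.2108]
tcp_rot: [-1.57, -0.02, 0.001]
wrist_force: [0.5, 0.6, -0.3]
width: 0.701
90.78687573664041 [0.45528393 0.09097742 0.20171496] [ 1.43928718e-01 -9.33975011e-02  2.09392271e+00 -5.62655657e-04
  1.14962549e+00 -1.44036213e+00]
```

View pics/a1.png

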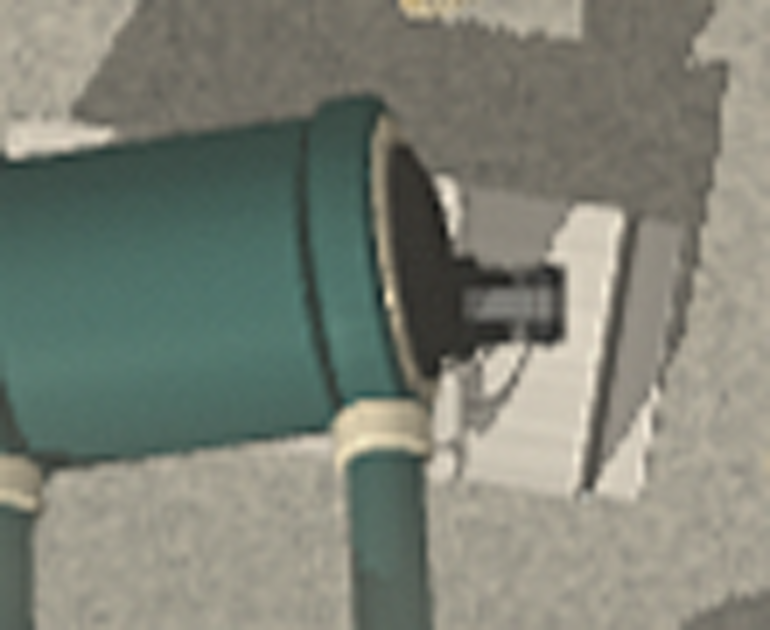

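View pics/a1s.png

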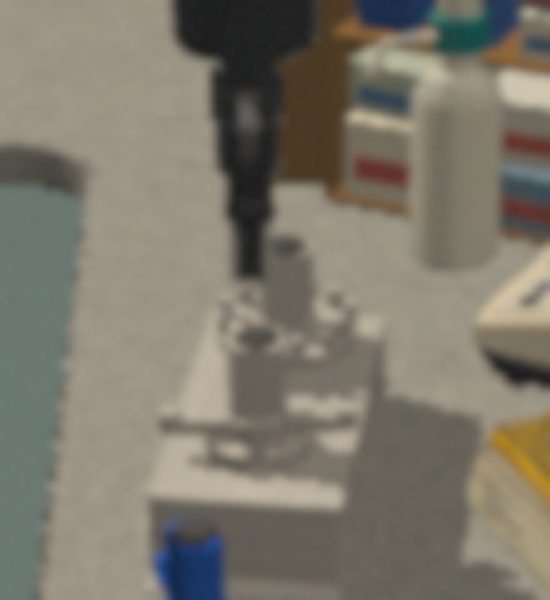

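```bash
python3 -m jog '[[0,0,0,0,60],[0,0,0,0,60],[0,0,-10,0,60],[0,0,-25,0,60],[0,0,-40,0,60],[0,0,-40,0,60],[0,0,-40,0,60],[0,0,-40,0,60],[0,0,-40,0,60],[0,0,-40,0,60]]'
python3 - <<'E'
from ov import *
from scipy.spatial.transform import Rotation as Ro
s=bot.read_state();M=Ro.from_rotvec(s["tcp_rot"]).as_matrix();jz=M[:,2];p=s["tool_pos"];print(np.degrees(np.arctan2(jz[1],jz[0])),p,s["wrist_force"])
ax=[p+M[:,1]*a for a in (-.08,.025)]
seg=[(ax,(0,0,255))]+rotor(np.array([.458,.0935,.107]),1)
overlay(S,240,120,110,120,5,"a2s.png",seg);overlay(T,230,230,50,50,8,"a2t.png",seg)
E
```

```text
time: 3.3
tool_pos: [0.4584, 0.0937, 0.1666]
tcp_rot: [-1.571, -0.014, 0.013]
wrist_force: [0.7, -0.2, -0.4]
width: 0.708
91.01195895026476 [0.45821664 0.09369865 0.16646227] [0.50612428 1.0142125  0.26995926]
```

View pics/a2s.png

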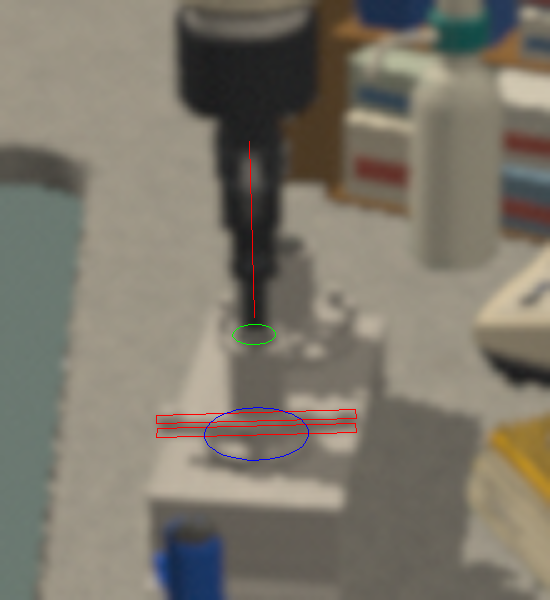

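View pics/a2t.png

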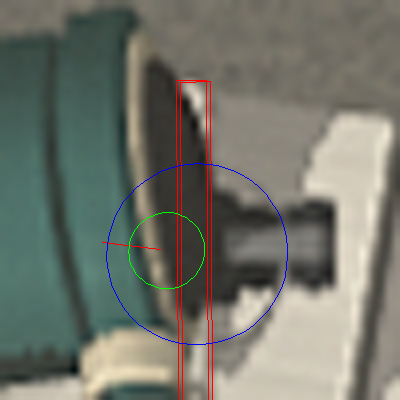

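```bash
python3 -m jog '[[0,0,-15,0,60],[0,0,-30,0,60],[0,0,-42,0,60],[0,0,-50,0,60],[0,0,-52.5,0,60],[0,0,-52.5,0,60],[0,0,-52.5,0,60],[0,0,-52.5,0,40],[0,0,-52.5,0,30],[0,0,-52.5,0,15]]' 60 && python3 -m jog '[[0,0,0,0,15],[0,0,0,0,15],[0,0,0,0,15],[0,0,0,0,15],[0,0,0,0,15],[0,0,0,0,15],[0,0,0,0,15],[0,0,0,0,15],[0,0,0,0,15],[0,0,0,0,15]]' 80
```

```text
time: 4.65
tool_pos: [0.4585, 0.0937, 0.1142]
tcp_rot: [-1.571, -0.015, 0.013]
wrist_force: [-0.3, -0.2, 3.0]
width: 0.271
time: 5.9
tool_pos: [0.4585, 0.0938, 0.1142]
tcp_rot: [-1.571, -0.015, 0.013]
wrist_force: [0.4, 0.0, 5.5]
width: 0.273
```

```bash
python3 -m jog '[[0,0,5,0,15],[0,0,12,0,15],[0,0,30,0,15],[0,0,55,0,15],[0,0,85,0,15],[0,0,115,0,15],[0,0,145,0,15],[0,0,170,0,15],[0,0,185,0,15],[0,0,185,0,15]]' 80
python3 - <<'E'
from ov import *
crop(S,240,60,110,120,5,"a3s.png");crop(T,190,215,110,90,5,"a3.png")
E
```

```text
time: 7.15
tool_pos: [0.4585, 0.0938, 0.2995]
tcp_rot: [-1.571, -0.015, 0.013]
wrist_force: [0.6, -0.3, -4.4]
width: 0.27
```

View pics/a3s.png

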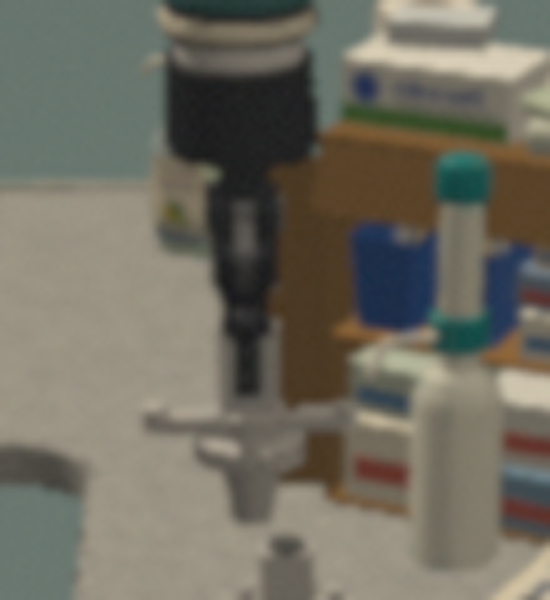

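```bash
python3 -m jog '[[5,-20,0,-4,15],[12,-60,0,-12,15],[22,-110,0,-20,15],[34,-160,0,-28,15],[48,-210,0,-36,15],[60,-260,0,-44,15],[70,-310,0,-52,15],[80,-350,0,-60,15],[86,-372,0,-68,15],[86,-372,0,-76,15]]' 80 && python3 -m jog '[[0,0,0,-8,15],[0,0,0,-17,15],[0,0,0,-27,15],[0,0,0,-37,15],[0,0,0,-47,15],[0,0,0,-57,15],[0,0,0,-67,15],[0,0,0,-75,15],[0,0,0,-80,15],[0,0,0,-80,15]]' 80
python3 - <<'E'
from ov import *
from scipy.spatial.transform import Rotation as Ro
s=bot.read_state();M=Ro.from_rotvec(s["tcp_rot"]).as_matrix();jz=M[:,2];p=s["tool_pos"];print(np.degrees(np.arctan2(jz[1],jz[0])),p,s["q"])
crop(S,265,150,130,140,4,"b1s.png");crop(T,340,180,100,100,6,"b1t.png")
E
```

```text
time: 8.5
tool_pos: [0.5435, -0.2799, 0.2959]
tcp_rot: [-1.32, 1.023, -1.016]
wrist_force: [0.1, -0.4, -3.8]
width: 0.272
time: 9.75
tool_pos: [0.5434, -0.2779, 0.2966]
tcp_rot: [-0.443, 1.983, -1.978]
wrist_force: [0.9, -1.1, -4.8]
width: 0.269
-64.89702457456818 [ 0.5436472  -0.27803226  0.29730822] [-5.13544781e-01  1.21898789e-01  1.69626610e+00  2.53041483e-05
  1.32581448e+00  6.19114469e-01]
```

View pics/b1s.png

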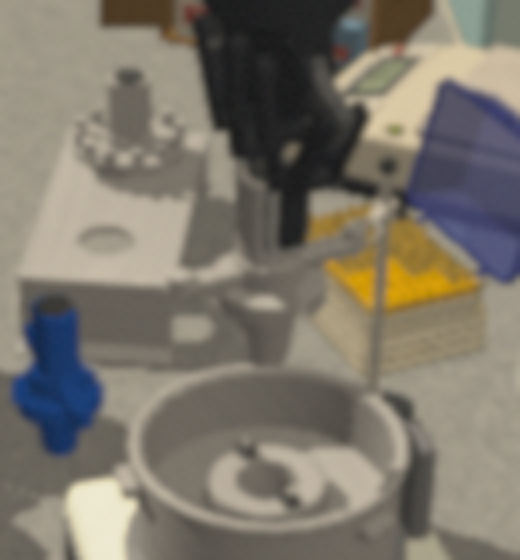

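View pics/b1t.png

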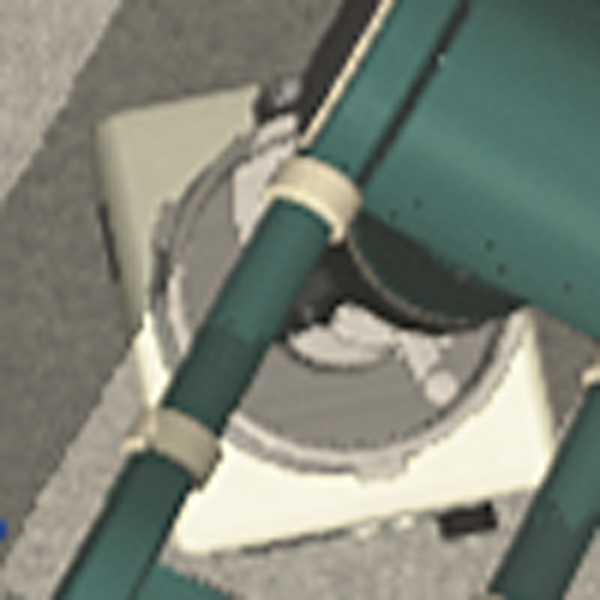

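Run:
```python
from ov import *
s=bot.read_state();p=s["tool_pos"];g=p-[0,0,.0065]
n=np.array([.5436,-.278,.12])
seg=[(circ(.032,0)+n,(255,0,0)),(circ(.0178,0)+n,(0,255,0)),(circ(.068,.026)+n,(0,255,255)),(place([(0,.0205,.009),(0,.029,.009)],n,25),(0,0,255)),(place([(0,-.0205,.009),(0,-.029,.009)],n,25),(0,0,255))]
seg+=rotor(g,25)[:2]+[(circ(.03,-.04)+g,(255,0,0)),(circ(.03,-.052)+g,(255,0,0)),(circ(.0115,-.09)+g,(0,255,0))]
overlay(S,290,190,90,100,6,"b2s.png",seg)
```

```text
(no output)
```

View pics/b2s.png

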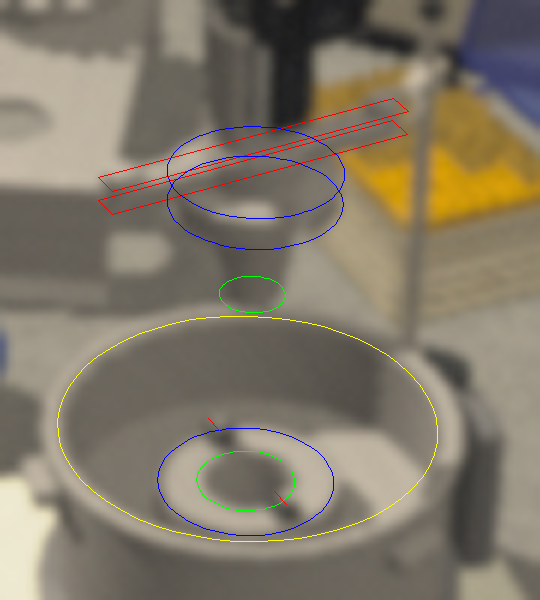

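Run:
```python
from ov import *
crop(S,295,195,72,50,11,"b3s.png");crop(S,300,245,66,50,12,"b4s.png")
s=bot.read_state();p=s["tool_pos"];g=p-[0,0,.0065];n=np.array([.5436,-.278,.12])
f=lambda X,u0,v0,k:np.round((proj(S,X)-[u0,v0]+.5)*k-.5,0)
print("tips",[f(place([(a,0,-.0335)],g,25)[0],295,195,11) for a in(-.057,.057)],"flange mid",f(g-[0,0,.052],295,195,11),"tip",f(g-[0,0,.09],295,195,11))
print("nose",f(n,300,245,12),[f(place([(0,a,.0045)],n,25)[0],300,245,12) for a in (.0248,-.0248)])
```

```text
tips [array([139., 301.]), array([680., 156.])] flange mid [413. 312.] tip [408. 482.]
nose [371. 300.] [array([306., 208.]), array([440., 356.])]
```

View pics/b3s.png

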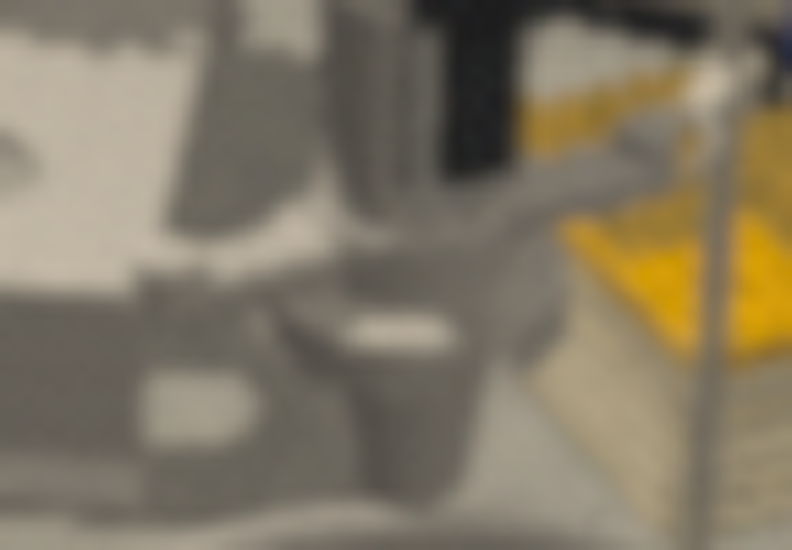

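View pics/b4s.png

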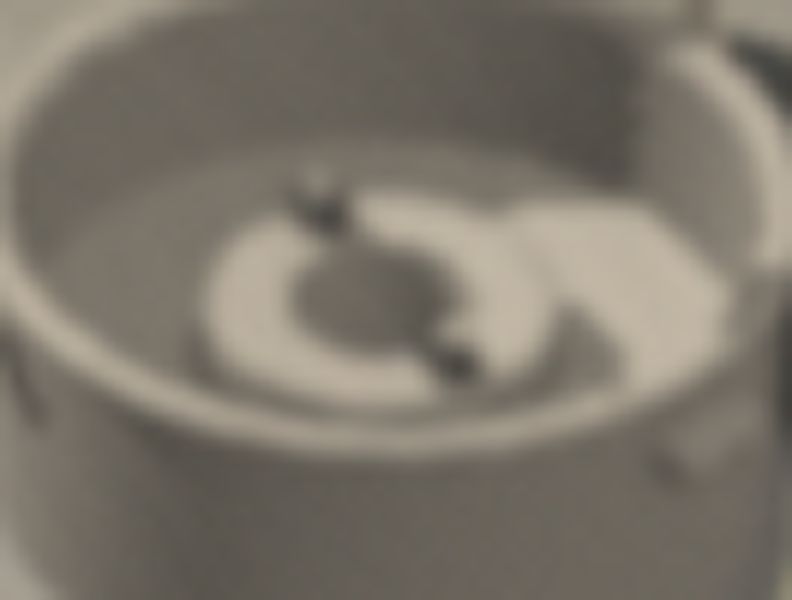

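```bash
python3 -m jog '[[0,0,-10,0,15],[0,0,-25,0,15],[0,0,-42,0,15],[0,0,-57,0,15],[0,0,-70,0,15],[0,0,-78,0,15],[0,0,-82,0,15],[0,0,-86,0,15],[0,0,-88,0,15],[0,0,-88,0,15]]' 80
python3 - <<'E'
from ov import *
s=bot.read_state();print(s["tool_pos"],s["wrist_force"],s["torque"])
crop(S,290,205,80,80,7,"c1s.png")
E
```

```text
time: 11.3
tool_pos: [0.5442, -0.2783, 0.211]
tcp_rot: [-0.439, 1.98, -1.98]
wrist_force: [-0.1, 0.4, -3.8]
width: 0.272
[ 0.54430198 -0.27837929  0.21115252] [-0.09748088  0.97427071 -4.06838927] [-0.03992992  0.00335298 -0.00329036]
```

View pics/c1s.png

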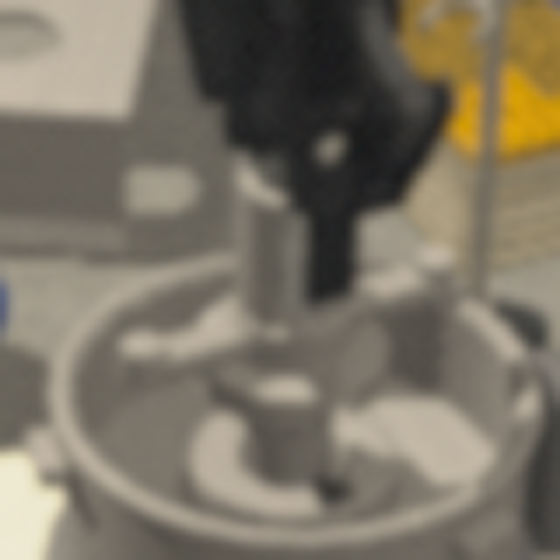

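Run:
```python
from ov import *
s=bot.read_state();p=s["tool_pos"];g=p-[0,0,.0072]
crop(S,308,240,50,40,16,"c2s.png")
def flange(z):
    t=np.radians(np.linspace(-75,75,25)); R=.03
    pts=[]
    w=.0065
    for sgn in (1,-1):
        a=np.arcsin(w/R)
        t=np.linspace(-np.pi/2+a,np.pi/2-a,30)
        q=np.c_[R*np.cos(t),R*np.sin(t)]*sgn
        pts+=q.tolist(); pts+=[[-sgn*-w*1,sgn*.019],[-sgn*w,sgn*.019]]
    pts.append(pts[0]); return [(a,b,z) for a,b in pts]
n=np.array([.5443,-.2784,.12])
seg=[(place(flange(-.052),g,25),(0,0,255)),(place(flange(-.040),g,25),(255,0,0)),(circ(.0178,0)+n,(0,255,0)),(circ(.032,0)+n,(0,255,0))]
overlay(S,308,240,50,40,16,"c3s.png",seg)
```

```text
(no output)
```

View pics/c2s.png

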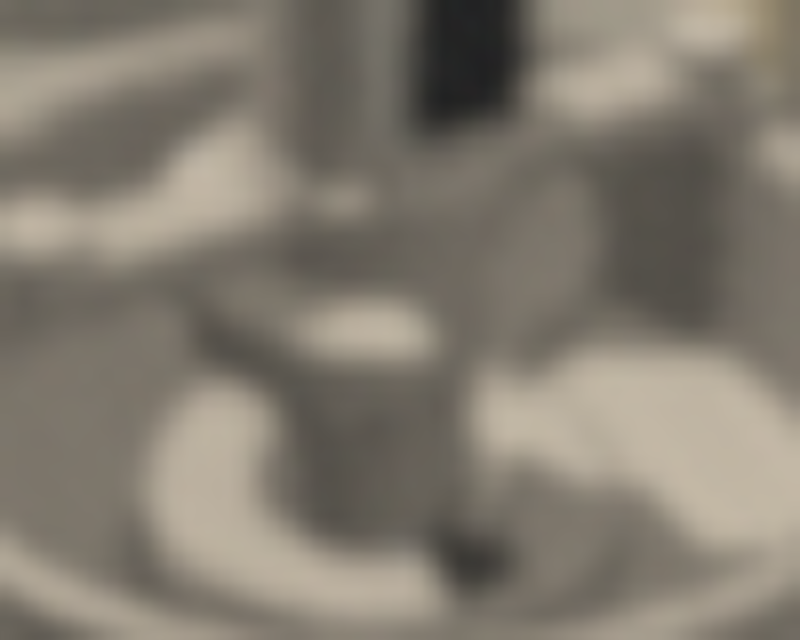

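View pics/c3s.png

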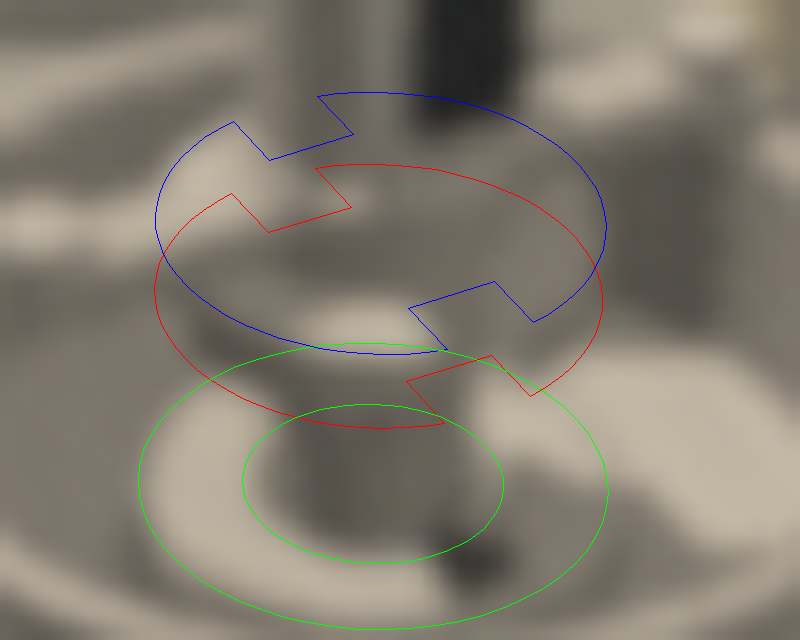

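```bash
python3 -m jog '[[0,0,-3,0,15],[0,0,-6,0,15],[0,0,-9,0,15],[0,0,-12,0,15],[0,0,-15,0,15],[0,0,-18,0,15],[0,0,-20,0,15],[0,0,-22,0,15],[0,0,-22,0,15],[0,0,-22,0,15]]' 80; python3 -m jog '[[0,0,-1,0,15],[0,0,-2,0,15],[0,0,-3,0,15],[0,0,-3,0,15],[0,0,-4,0,15],[0,0,-4,0,15],[0,0,-5,0,15],[0,0,-5,0,15],[0,0,-5,0,15],[0,0,-5,0,15]]' 80;  python3 - <<'E'
from ov import *
s=bot.read_state();print(s["tool_pos"],s["wrist_force"],s["torque"])
crop(S,300,225,60,60,9,"d1s.png")
E
```

```text
time: 12.75
tool_pos: [0.5442, -0.2783, 0.1889]
tcp_rot: [-0.439, 1.98, -1.98]
wrist_force: [-0.4, 0.1, -3.8]
width: 0.272
time: 14.0
tool_pos: [0.5446, -0.2783, 0.1841]
tcp_rot: [-0.438, 1.979, -1.98]
wrist_force: [4.5, 2.4, -2.7]
width: 0.27
[ 0.54458049 -0.27829274  0.18401839] [ 3.7439329   1.14688558 -1.84975551] [ 0.34528875 -0.79349702 -0.0230805 ]
```

View pics/d1s.png

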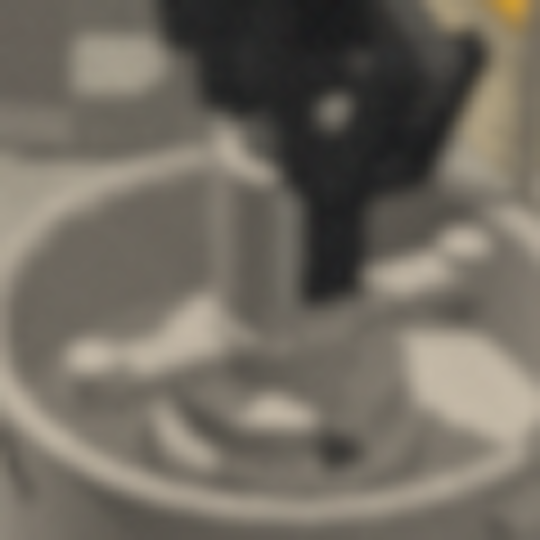

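```bash
python3 -m jog '[[0.5,0.2,0,0,15],[1,0.4,0,0,15],[1.5,0.6,0,0,15],[1.5,0.6,0,0,15],[1.5,0.6,-0.5,0,15],[1.5,0.6,-1,0,15],[1.5,0.6,-1.5,0,15],[1.5,0.6,-2,0,15],[1.5,0.6,-2,0,15],[1.5,0.6,-2,0,15]]' 80;  python3 - <<'E'
from ov import *
s=bot.read_state();print(s["tool_pos"],s["wrist_force"],s["torque"])
E
```

```text
time: 15.35
tool_pos: [0.5456, -0.2777, 0.1818]
tcp_rot: [-0.439, 1.98, -1.98]
wrist_force: [0.6, -0.0, -4.6]
width: 0.27
[ 0.54560831 -0.2776966   0.18178123] [-0.31677738  0.17172028 -3.82889899] [ 0.01819908  0.0201578  -0.08134707]
```

Contact relieved. Continue down with small steps.

```bash
python3 -m jog '[[0.3,0,-0.4,0,15],[0.3,0,-0.8,0,15],[0.3,0,-1.2,0,15],[0.3,0,-1.6,0,15],[0.3,0,-2,0,15],[0.3,0,-2.3,0,15],[0.3,0,-2.3,0,15],[0.3,0,-2.3,0,15],[0.3,0,-2.3,0,15],[0.3,0,-2.3,0,15]]' 80;  python3 - <<'E'
from ov import *
s=bot.read_state();print(s["tool_pos"],s["wrist_force"],s["torque"])
E
```

```text
time: 16.7
tool_pos: [0.5459, -0.2777, 0.1795]
tcp_rot: [-0.439, 1.98, -1.98]
wrist_force: [0.2, 0.8, -4.1]
width: 0.272
[ 0.54594815 -0.27769501  0.17950663] [ 0.32567859 -0.16020453 -3.9098776 ] [-0.02374433 -0.015549    0.04345893]
```

```bash
python3 -m jog '[[0,0,-0.3,0,15],[0,0,-0.6,0,15],[0,0,-0.9,0,15],[0,0,-1.2,0,15],[0,0,-1.5,0,15],[0,0,-1.5,0,15],[0,0,-1.5,0,15],[0,0,-1.5,0,15],[0,0,-1.5,0,15],[0,0,-1.5,0,15]]' 80;  python3 - <<'E'
from ov import *
s=bot.read_state();print(s["tool_pos"],s["wrist_force"],s["torque"])
crop(S,300,225,60,60,9,"e1s.png")
E
```

```text
time: 18.05
tool_pos: [0.546, -0.2777, 0.1793]
tcp_rot: [-0.439, 1.979, -1.98]
wrist_force: [-3.5, 2.3, 5.7]
width: 0.271
[ 0.54601981 -0.27771884  0.17923678] [-2.19383104  2.69183014  5.24579231] [ 0.41584343  0.65311773 -0.05240566]
```

View pics/e1s.png

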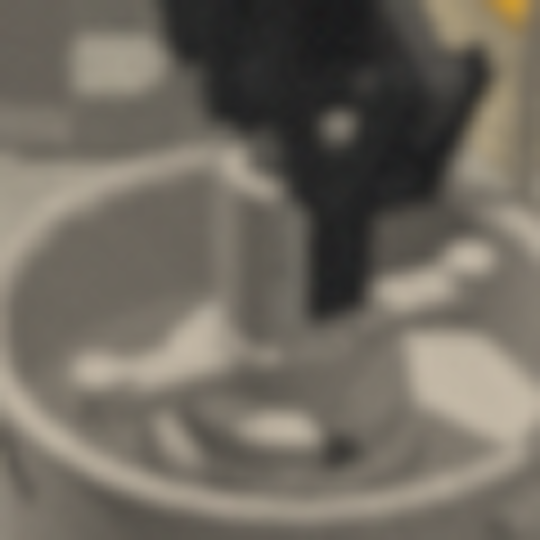

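```bash
python3 -m jog '[[-0.3,0.2,0.6,0,15],[-0.3,0.2,1.1,0,15],[-0.3,0.2,1.1,0,20],[-0.3,0.2,1.1,0,26],[-0.3,0.2,1.1,0,30],[-0.3,0.2,1.1,0,36],[-0.3,0.2,1.1,0,42],[-0.3,0.2,1.1,0,50],[-0.3,0.2,1.1,0,50],[-0.3,0.2,1.1,0,50]]' 20;  python3 - <<'E'
from ov import *
s=bot.read_state();print(s["tool_pos"],s["wrist_force"],s["torque"],s["width"])
crop(S,300,225,60,60,9,"f1s.png")
E
```

```text
time: 19.4
tool_pos: [0.5456, -0.2775, 0.1791]
tcp_rot: [-0.439, 1.98, -1.98]
wrist_force: [0.1, -0.0, 0.2]
width: 0.581
[ 0.54563931 -0.27746976  0.17911781] [-0.4173329  -0.48737132 -0.64295164] [ 0.0438707  -0.02974527 -0.03413512] 0.5829544482828205
```

View pics/f1s.png

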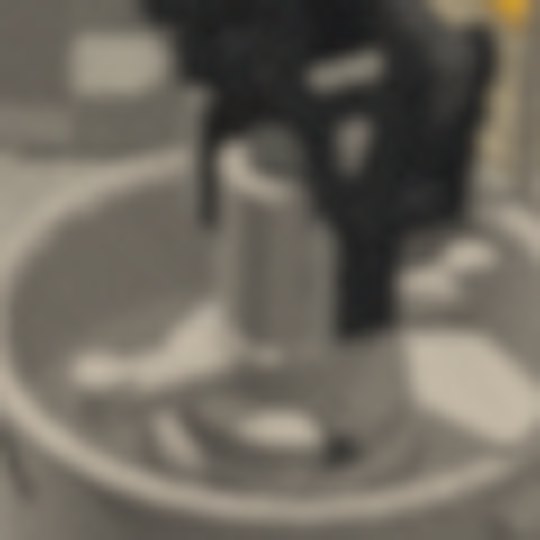

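Released, and the rotor stays put. I'm raising straight up and checking that it is home.

```bash
python3 -m jog '[[0,0,5,0,55],[0,0,12,0,55],[0,0,24,0,55],[0,0,38,0,55],[0,0,55,0,55],[0,0,75,0,55],[0,0,100,0,55],[0,0,130,0,55],[0,0,150,0,55],[0,0,150,0,55]]' 20 && python3 -m jog '[[-5,20,0,0,55],[-12,60,0,0,55],[-22,100,0,0,55],[-34,150,0,0,55],[-48,200,0,0,55],[-60,250,0,0,55],[-70,300,0,0,55],[-80,350,0,0,55],[-80,380,0,0,55],[-80,380,0,0,55]]' 20;  python3 - <<'E'
from ov import *
s=bot.read_state();print(s["tool_pos"],s["wrist_force"])
g=np.array([.5445,-.2775,.172])
seg=rotor(g,25)+[(circ(.03,-.052)+g,(255,0,0))]
overlay(S,300,225,66,60,7,"g1s.png",[]);overlay(T,365,195,66,60,7,"g1t.png",[])
overlay(S,300,225,66,60,7,"g2s.png",seg);overlay(T,365,195,66,60,7,"g2t.png",seg)
R=lambda n:cv2.imread("pics/"+n)
cv2.imwrite("pics/g.png",cv2.resize(np.vstack([np.hstack([R("g1s.png"),R("g1t.png")]),np.hstack([R("g2s.png"),R("g2t.png")])]),(660,600)))
cv2.imwrite("pics/gfull.png",S["pixels"][:,:,::-1]); 
# z estimate from cap in both views left to eye
for z in (.196,.205): print(z,proj(T,g*[1,1,0]+[0,0,z]),proj(S,g*[1,1,0]+[0,0,z]))
E
```

```text
time: 20.75
tool_pos: [0.5466, -0.278, 0.332]
tcp_rot: [-0.435, 1.975, -1.982]
wrist_force: [0.3, 0.1, 0.2]
width: 0.644
time: 22.0
tool_pos: [0.4637, 0.1047, 0.3273]
tcp_rot: [-0.446, 1.979, -1.978]
wrist_force: [-0.2, 0.5, -0.1]
width: 0.644
[0.46447888 0.10263635 0.32776574] [ 0.55622982  1.04014894 -0.24991227]
0.196 [400.16270679 224.8622846 ] [331.74474804 240.55894066]
0.205 [400.6081974  224.54146321] [331.85281005 236.98193412]
```

View pics/g.png

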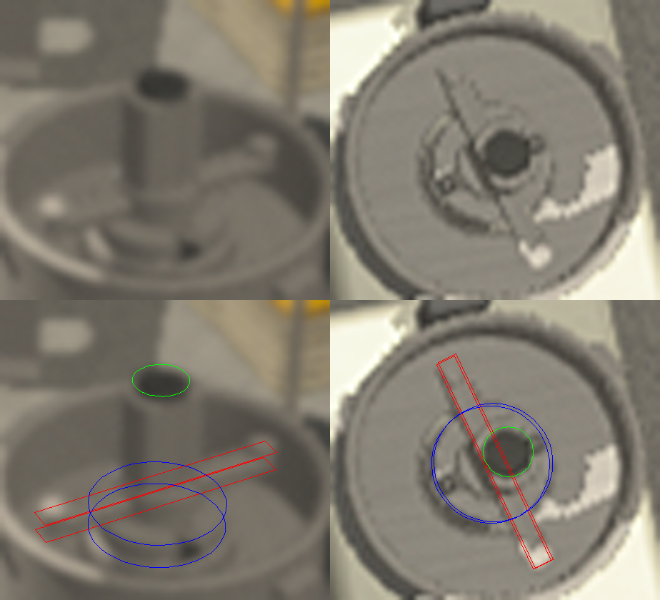

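View pics/gfull.png

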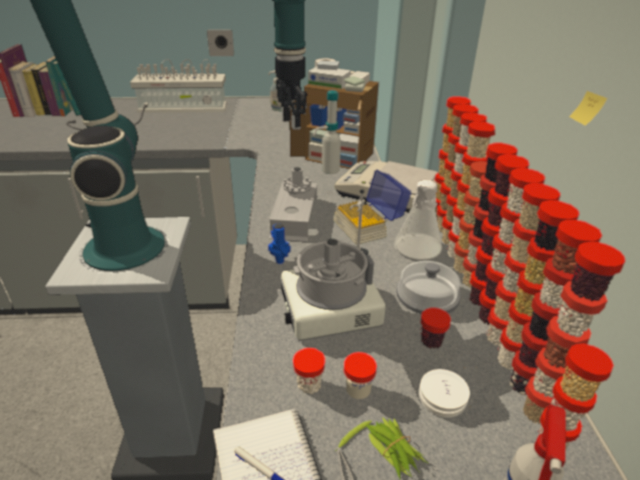

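Run:
```python
from workcell import bot
print(bot.finish_job())
```

```text
the job is handed in; nothing more can be done
None
```

I fitted the beater rotor to the mill's spindle, let go, moved the arm clear and handed the job in at about 22 s of robot time. No verdict was reported, so the fit rests on my own checks.

- **Rotor taken:** The beater was the near rotor in the rack, at about (250, 261) in the top view. I gripped it on its flats and turned it −156° rather than +24°, because +24° would have brought the last joint close to its limit.
- **Lowering:** About 5 mm above home the shank touched the bore, with about 4 N sideways. I shifted the tool 1.5 mm and the side force went away.
- **Seated:** It met the nose face with the TCP at z = 0.1793 m, against 0.1792 m predicted for fully home; on top of the dogs it would have stood 9 mm higher. It did not visibly move when released, and the wrist force then read about zero.
- **Final pictures:** The beater stands in the spindle with its arms lined up with the 25° I measured for the dogs. The cap is at home height or slightly below in the side view, within calibration error. The toothed rotor and the blue look-alike are where they were, and both cups are upright.
- **Disagreement:** The side and top cameras differed by 2 to 5 mm in y, so I centred the rotor by comparing it with the bore in the same view and then by the contact force.

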